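Fetch the hanging caddy and put the tall spice jar in it

ROBOT

A 7-joint arm with a two-finger parallel gripper is mounted at the origin on the work surface. World frame = base frame: x ahead of the robot, y to its left, z up, the work surface at z = 0. Lengths are in m, angles in rad, forces in N, time in s.
With the tool pointing down it reaches from about 0.425 to 0.925 m from the base axis. Payload 6.8 kg.
Tool frame: the origin (TCP) lies midway between the tips of the shut fingers; the grasp point (between the pads) lies 19 mm behind it; z points along the fingers, y is the line along which they close (so a half turn about z gives the same grasp; the last joint's range is limited). The gripper opens to 85 mm and grips with 20 to 120 N. Pads are 22 mm wide; open, the fingers measure 114 mm over their backs; the gripper's body (76 mm by 85 mm) begins 54 mm behind the grasp point. The pads swing forward as they close: fully open they stand 13 mm farther back than shut.
Start: joints at [-1.417, 0.477, 0.022, 1.555, -0.011, 1.109, -0.083], TCP at [0.175, 0.652, 0.231] pointing down, gripper open.
Joint ranges: [-2.96, 2.96], [-0.34, 2.1], [-1.41, 1.46], [0.24, 2.44], [-1.37, 4.51], [0.17, 1.92], [-2.96, 2.96]. Speed limits (rad/s): [2.39, 2.39, 3.14, 3.14, 3.14, 3.14, 3.14].

INTERFACE

Orientations are given as a unit quaternion [w, x, y, z].
In Python, from station import * gives the robot as it stands.
- The arm moves only by the shell command python3 -m creep 'ROWS' [FORCE]. ROWS is JSON, a list of rows, each a list of 7 numbers: the gripper command: -1 is shut, 1 is fully open, values between are in proportion, then the shift along the world's x, y, z in mm, then the turn, a rotation vector about the world's x, y, z in rad. A call has 1 to 5 rows; each row shifts and turns the commanded pose from where the row before left it; what a row does not reach is not made up. A row lasts 1/8 s, in which the tool goes at most 62.5 mm and 10.7 degrees, less where a joint would pass 70% of its speed; a pose out of reach is approached as far as the arm can. A call is refused whole if a number of a shift passes 62.5 or a number of a turn 0.188, either way. A call with a gripper value outside its range is refused whole. The fingers move at their own pace and stop on an object; FORCE is the grip in N (left out, the last holds). Time passes only in rows, so rows that do not move let the fingers close. It gives the time, the measured TCP pose, the force, the opening and the grip force at its end, in the units of the state.
- get_obs(): the state, without advancing time (a new reading comes with each control period).
- read_camera(name): name is "scene" or "top"; returns (picture, depth): 400x640x3 uint8, red, green, blue; 400x640 float32, m along the optical axis (not along the pixel's ray), 0 where there is no reading.
- camera_params(name): a dict with "intrinsics" (3x3 intrinsics, pixels), "cam_to_world" (4x4, takes a point from camera to world coordinates). Camera axes: x right, y up, looking along -z (the intrinsics and any distortion apply to the point x, -y, -z); pixel columns grow to the right and rows downward; lengths in m; the calibration is good to about 2 mm. A picture is of the moment at which its call begins. camera_params takes no time and is no camera call.
- hand_in(): hands the job in; it is judged then, once.
The state is a dict: "t": time; "q": joint angles; "joint_vel": joint speeds; "joint_torque": joint torques, N m; "eef_pos": TCP position; "tool_rot": TCP orientation; "contact_force": force on the tool from outside, world axes, zero at the start; "torque": the same for the moment, N m; "gripper_width": opening from 0.0 (shut) to 1.0 (fully open); "grasp_force": force on a finger pad.
Only numpy, scipy, OpenCV 4.12 (cv2) and the standard library are available. Lean on these libraries where they do the work, as an engineer would, in place of code of your own. Each camera call takes 0.05 s, during which the arm holds its last target. There are 200 camera calls.

TASK

Take the hanging caddy off its two hooks and stand it flat on the wooden tray, let go of it, and then lift the tallest jar out over the rail of the spice shelf and stand it upright inside the caddy. Keep the caddy and the jar upright on the way, set them down without dropping them, and leave the other jar and the tin on the shelf, the pepper mill and the bowl where they are.

Things in the scene. Friction and masses are not known exactly. Their poses are not given: they have to be found in the camera images.
- rack: Fixed white open frame, 200 wide (y), 232 high; origin on the counter under the middle of its front face, front is -x (faces the robot within 0.15 rad). Two steel J-hooks stick out in front at y = -30 and +30: 6 mm round bar, level at z = 165 out to x = -30, then straight up to tips ending at z = 203.
- hook_tips (a point): Point midway between the tops of the two upturned hook tips (x = -30, y = 0, z = 203 in the rack's frame).
- caddy: Loose grey open box, 90 (x) x 120 (y) x 55 high, walls and floor 4 thick, 0.22 to 0.35 kg; origin under the box's centre, front is -x. A tab, 10 thick (x), 50 wide, stands in the middle of the front wall up to z = 95. It hangs level by its rear bar, facing as the rack does, underside 97 above the counter. Two wire feet behind at y = -50, +50, z = 15 reach x = 94 and lean on the frame.
- caddy_tab (a point): Where to grip the tab: on its mid-plane, 17 below its top edge (caddy frame x = -44, y = 0, z = 78).
- caddy_bar (a point): Middle of the caddy's level rear bar, 8 thick, 100 long (caddy frame x = 71, y = 0, z = 75), held by arms at its ends. It lies in both hooks, the upturned tips standing between bar and box: the bar must rise over 35 mm before the caddy can be drawn forward (rack's -x), and go 15 forward before it can be lowered.
- tray: Fixed brown wooden serving tray, 200 (x) x 180 (y), rim 16 high and 6 thick, on the counter in front of the robot; origin under its centre. The caddy's box fits inside the rim; its rear feet and bar pass above the rim.
- tray_in (a point): Centre of the tray's inner floor (6 above the counter), axes as the tray.
- spice_shelf: Fixed white spice shelf, 110 deep (x), 290 wide (y); origin on the counter under its centre, front is -x. Its board's top is at z = 50; side walls reach z = 80, a steel rail runs along the back (x = 51) with its top at z = 82 and two along the front (x = -51), the upper one's top at z = 86. Nothing above it. The tall jar, the short jar and the tin stand on it in a row about 93 apart, in any order.
- shelf_rail (a point): Middle of the top of the front rail (shelf frame x = -51, y = 0, z = 86).
- tall_jar: Loose round glass jar with steel cap, the tallest on the shelf: diameter 44, height 100, 0.14 to 0.24 kg; origin under its centre, z up. Its yaw is meaningless. Can be gripped round the sides near the top.
- short_jar: Loose glass jar, diameter 44, height 65; origin under its centre. Stays on the shelf.
- tin: Loose squat metal tin, diameter 54, height 50; origin under its centre. Stays on the shelf.
- mill: Wooden pepper mill, 52 across, 130 high, standing beyond the tray; origin under its centre. A bystander.
- bowl: White bowl, 120 across, 50 high, on the robot's left; origin under its centre. A bystander.

How it is judged:
By the outcome, as a careful person would: the job done as asked, in the order asked, and still so for the second after the job is handed in, with the robot touching nothing.
It also fails if it takes over 51 s, if anything falls off the work surface, if the arm or the gripper's body presses on something with over 40 N, if the wrist force passes 120 N, or if a joint passes its speed limit or range.

## Working session

There is one attempt and no reset: what is moved stays moved. The work goes in short steps, Python scripts to look and compute and a shell command to move; the robot and the scene stay as the last step left them, time stands still between calls to the robot, and variables do not carry over. Pictures are saved under pics/ and viewed, at most 10 in all, crops included, and the job is handed in when it is done.

```bash
mkdir -p pics; ls; cat > h.py <<'E'
from station import *
import numpy as np, cv2
def grab(n):
    im,d=read_camera(n); np.savez('/tmp/%s.npz'%n,im=im,d=d); return im,d
def cloud(n,d):
    p=camera_params(n);K=p['intrinsics'];T=np.array(p['cam_to_world'])
    v,u=np.mgrid[:400,:640]
    c=np.stack([(u-K[0][2])/K[0][0]*d,-(v-K[1][2])/K[1][1]*d,-d,np.ones_like(d)],-1)
    return (c@T.T)[...,:3]
E
python3 - <<'E'
from h import *
for n in('scene','top'):
    im,d=grab(n); cv2.imwrite('pics/%s0.png'%n,im[...,::-1]); print(camera_params(n))
print(get_obs())
E
```

```text
pics
{'intrinsics': array([[397.32311872,   0.        , 313.5714857 ],
       [  0.        , 397.32311872, 197.0453385 ],
       [  0.        ,   0.        ,   1.        ]]), 'cam_to_world': array([[-0.75336803, -0.53964688,  0.37578963,  0.94246416],
       [ 0.65758713, -0.62167822,  0.42555301,  0.46914573],
       [ 0.00397187,  0.56771246,  0.82321734,  1.02142621],
       [ 0.        ,  0.        ,  0.        ,  1.        ]])}
{'intrinsics': array([[422.54823261,   0.        , 327.30452897],
       [  0.        , 422.54823261, 194.93798524],
       [  0.        ,   0.        ,   1.        ]]), 'cam_to_world': array([[-0.00551509,  0.98281518, -0.18450992,  0.29715418],
       [-0.99996787, -0.00649371, -0.00470001, -0.00574148],
       [-0.00581739,  0.18447807,  0.98281941,  1.35976172],
       [ 0.        ,  0.        ,  0.        ,  1.        ]])}
{'t': 0.1, 'q': array([-1.41710242,  0.47771473,  0.02237669,  1.55634392, -0.01150087,
        1.10932491, -0.08310725]), 'joint_vel': array([-0.00038459, -0.00133239,  0.00084895, -0.00098874,  0.00013294,
       -0.0008743 ,  0.00115551]), 'joint_torque': array([ 3.90287867e-03, -5.97759318e+01,  1.61313716e+00, -2.81953597e+01,
        1.27716508e-02,  5.08256911e-03, -2.29933917e-06]), 'eef_pos': array([0.17459139, 0.65147327, 0.23042908]), 'tool_rot': array([-4.08383402e-05,  1.30532236e-01,  9.91443717e-01, -8.30131439e-04]), 'contact_force': array([-0.69311652,  0.20730732,  0.00237521]), 'torque': array([-0.028976  ,  0.03728351, -0.03563259]), 'grasp_force': 0.0, 'gripper_width': 1.0002612073930717}
```

View pics/scene0.png

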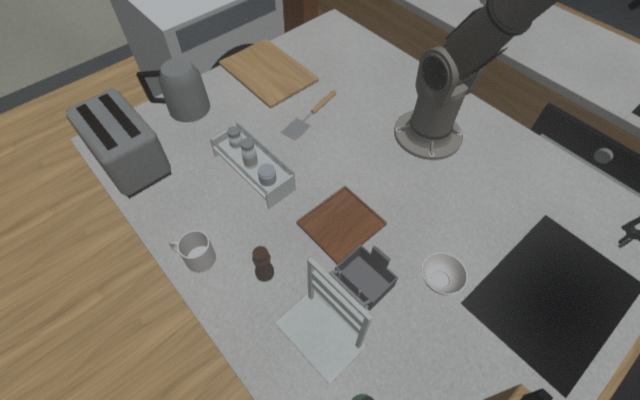

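View pics/top0.png

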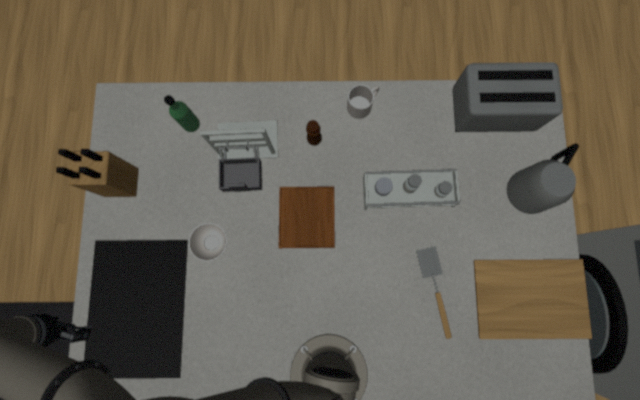

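The scene view shows the caddy at (365,275) with its tab at (381,258), the tray at (342,222), the rack at (335,310), the mill at (262,262), the bowl at (444,273) and the shelf at (250,165). In the top view the caddy is at (240,175), the tray at (307,217) and the jars at (384,186), (412,183) and (444,188).

```bash
python3 - <<'E'
from h import *
C={}
for n in('scene','top'):
    z=np.load('/tmp/%s.npz'%n); C[n]=(z['im'],cloud(n,z['d']),z['d'])
# merged cloud
def region(n,x0,x1,y0,y1,z0,z1):
    P=C[n][1][C[n][2]>0]; m=(P[:,0]>x0)&(P[:,0]<x1)&(P[:,1]>y0)&(P[:,1]<y1)&(P[:,2]>z0)&(P[:,2]<z1); return P[m]
for n,px in (('top',[(240,175),(222,189),(260,189),(307,217),(384,186),(412,183),(444,188),(313,128),(207,241),(365,206),(457,204)]),('scene',[(381,258),(365,275),(342,222),(248,145),(234,130),(267,172),(262,250),(444,273)])):
    for u,v in px: print(n,u,v,C[n][1][v,u].round(3))
# tray
for n in C:
    im,P,d=C[n]; r=im.astype(int); m=(r[...,0]-r[...,2]>40)&(abs(P[...,0]-.57)<.2)&(abs(P[...,1]-.04)<.16)&(P[...,2]<.03)&(d>0)
    q=P[m]; 
    rect=cv2.minAreaRect(q[:,:2].astype(np.float32)*1000); print(n,'tray',rect,len(q))
    m=(abs(P[...,0]-.68)<.14)&(abs(P[...,1]+.0-.2)<.13)&(P[...,2]>.08)&(d>0)
    m[:, :]&=True
    q=P[m]; print(len(q), np.histogram(q[:,2],12))
# crops
im=C['scene'][0]; a=cv2.resize(im[235:330,290:420],None,fx=6,fy=6,interpolation=cv2.INTER_CUBIC); cv2.imwrite('pics/c1.png',a[...,::-1])
im=C['top'][0]; a=cv2.resize(im[110:260,190:350],None,fx=4,fy=4,interpolation=cv2.INTER_CUBIC); cv2.imwrite('pics/c2.png',a[...,::-1])
E
```

```text
top 240 175 [0.598 0.268 0.098]
top 222 189 [0.548 0.313 0.13 ]
top 260 189 [0.553 0.205 0.101]
top 307 217 [0.48  0.067 0.003]
top 384 186 [ 0.561 -0.173  0.095]
top 412 183 [ 0.559 -0.249  0.144]
top 444 188 [ 0.549 -0.35   0.116]
top 313 128 [0.738 0.043 0.126]
top 207 241 [0.404 0.388 0.001]
top 365 206 [ 0.507 -0.118  0.047]
top 457 204 [ 0.511 -0.406  0.051]
scene 381 258 [0.553 0.267 0.18 ]
scene 365 275 [0.58  0.254 0.1  ]
scene 342 222 [0.476 0.069 0.009]
scene 248 145 [ 0.569 -0.245  0.152]
scene 234 130 [ 0.548 -0.358  0.112]
scene 267 172 [ 0.567 -0.164  0.101]
scene 262 250 [0.738 0.044 0.128]
scene 444 273 [0.375 0.37  0.006]
scene tray ((480.0105895996094, 69.85153198242188), (196.6877899169922, 177.932373046875), 0.15460093319416046) 3138
4112 (array([   9, 1130,  323,  490,  266,  458,  208,  591,  120,   26,   28,
        463]), array([0.0811429 , 0.09411471, 0.10708653, 0.12005834, 0.13303016,
       0.14600197, 0.15897379, 0.1719456 , 0.18491742, 0.19788923,
       0.21086105, 0.22383286, 0.23680468]))
top tray ((479.8470458984375, 69.73170471191406), (174.110107421875, 195.69253540039062), 89.59037017822266) 3232
2509 (array([ 20, 769, 206, 269, 140, 264, 152, 308,  78,  15,  25, 263]), array([0.08001459, 0.09296076, 0.10590692, 0.11885309, 0.13179926,
       0.14474543, 0.15769159, 0.17063776, 0.18358393, 0.1965301 ,
       0.20947626, 0.22242243, 0.2353686 ]))
```

View pics/c1.png

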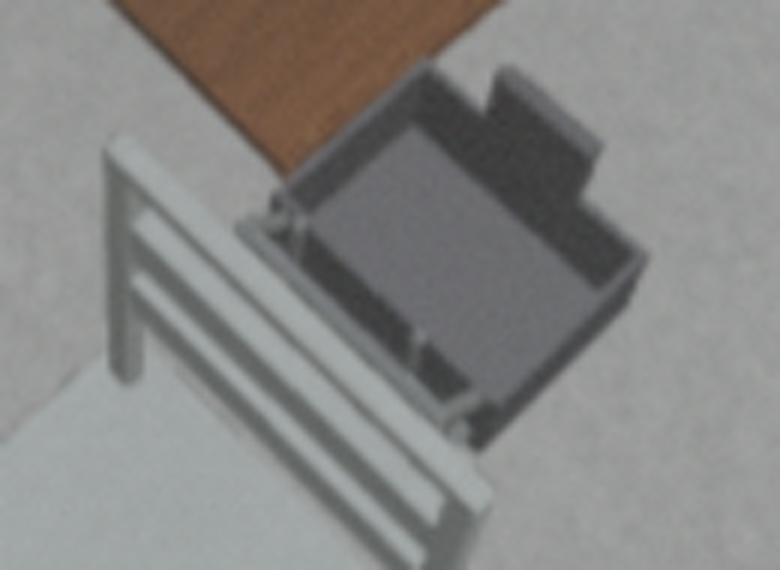

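View pics/c2.png

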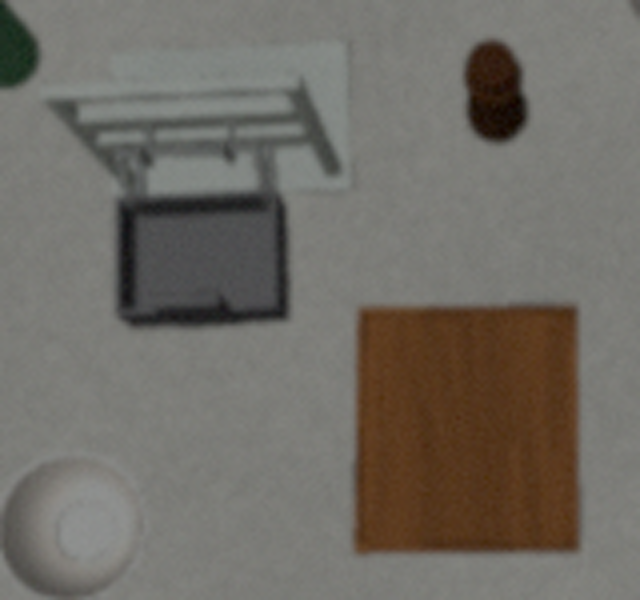

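The crops show the tab on the front wall (scene crop, 545,120), with the bar lying in the two hooks. The middle jar, with its top at 0.15, is the tall one. Next I'll measure the rack yaw and the tab.

```bash
python3 - <<'E'
from h import *
for n in('scene','top'):
    z=np.load('/tmp/%s.npz'%n); P=cloud(n,z['d'])[z['d']>0]
    def box(c,lo,hi):
        m=np.all((P>lo)&(P<hi),1); q=P[m]
        if len(q)<5: print(n,c,len(q));return
        l=cv2.fitLine(q[:,:2].astype(np.float32),cv2.DIST_HUBER,0,.001,.001).ravel()
        print(n,c,len(q),'med',np.median(q,0).round(4),'min',q.min(0).round(3),'max',q.max(0).round(3),'ang',np.degrees(np.arctan2(l[1],l[0])).round(1))
    box('racktop',[.55,.1,.222],[.8,.42,.25])
    box('tab',[.52,.2,.165],[.58,.33,.2])
    box('tabtop',[.52,.2,.187],[.58,.33,.2])
    box('rimF',[.52,.18,.145],[.562,.34,.158])
    box('rim',[.52,.18,.145],[.645,.34,.158])
    box('bar',[.645,.18,.168],[.69,.34,.182])
    box('tall',[.5,-.3,.143],[.62,-.2,.16])
    box('short',[.5,-.4,.105],[.62,-.3,.125])
    box('tin',[.5,-.22,.092],[.62,-.12,.11])
    box('shelffront',[.47,-.42,.075],[.53,-.1,.09])
E
```

```text
scene racktop 576 med [0.6947 0.2755 0.2317] min [0.685 0.176 0.222] max [0.703 0.358 0.237] ang -87.8
scene tab 176 med [0.5526 0.2624 0.1857] min [0.543 0.237 0.165] max [0.556 0.286 0.194] ang -87.1
scene tabtop 76 med [0.5493 0.2616 0.1897] min [0.543 0.237 0.187] max [0.555 0.285 0.194] ang -87.5
scene rimF 129 med [0.5531 0.266  0.1501] min [0.546 0.202 0.145] max [0.561 0.321 0.158] ang -87.6
scene rim 406 med [0.6036 0.268  0.1505] min [0.546 0.202 0.145] max [0.645 0.324 0.158] ang 57.2
scene bar 269 med [0.6659 0.2788 0.1762] min [0.653 0.21  0.169] max [0.69  0.338 0.182] ang 87.3
scene tall 126 med [ 0.5688 -0.2539  0.1502] min [ 0.547 -0.275  0.143] max [ 0.588 -0.234  0.154] ang 68.0
scene short 119 med [ 0.5547 -0.3511  0.1152] min [ 0.534 -0.375  0.105] max [ 0.573 -0.333  0.122] ang 68.0
scene tin 201 med [ 0.5666 -0.1699  0.1003] min [ 0.541 -0.197  0.092] max [ 0.591 -0.146  0.105] ang 60.3
scene shelffront 217 med [ 0.5107 -0.236   0.0851] min [ 0.502 -0.403  0.076] max [ 0.529 -0.114  0.09 ] ang -88.7
top racktop 310 med [0.6933 0.2644 0.2293] min [0.685 0.173 0.
[... 255 characters left out ...]
3 0.2428 0.1489] min [0.545 0.2   0.145] max [0.562 0.318 0.158] ang -88.3
top rim 193 med [0.6082 0.2494 0.1487] min [0.545 0.2   0.145] max [0.645 0.321 0.158] ang 61.0
top bar 159 med [0.6671 0.274  0.174 ] min [0.654 0.21  0.168] max [0.69  0.339 0.182] ang 84.4
top tall 140 med [ 0.5676 -0.257   0.1489] min [ 0.549 -0.276  0.143] max [ 0.587 -0.238  0.156] ang -62.2
top short 146 med [ 0.5535 -0.3543  0.114 ] min [ 0.535 -0.375  0.105] max [ 0.575 -0.335  0.121] ang -41.2
top tin 206 med [ 0.5663 -0.1732  0.0989] min [ 0.54  -0.197  0.093] max [ 0.589 -0.151  0.106] ang -28.3
top shelffront 267 med [ 0.511  -0.253   0.0836] min [ 0.504 -0.405  0.075] max [ 0.53  -0.118  0.09 ] ang -88.4
```

```bash
python3 -m creep '[[0.2,37,-38,8,0,0,-0.15],[0.2,37,-39,8,0,0,-0.15],[0.2,37,-39,8,0,0,-0.15],[0.2,37,-39,8,0,0,-0.15],[0.2,37,-39,8,0,0,-0.15]]' 100; python3 -m creep '[[0.2,37,-39,0,0,0,-0.15],[0.2,37,-39,0,0,0,-0.15],[0.2,37,-39,0,0,0,-0.15],[0.2,37,-39,0,0,0,-0.071],[0.2,37,-39,0,0,0,0]]'; python3 -m creep '[[0.2,0,0,0,0,0,0]]'
```

```text
t: 0.72
eef_pos: [0.3606, 0.4564, 0.2712]
tool_rot: [-0.0, 0.487, 0.874, -0.0]
contact_force: [0.3, 1.6, 0.4]
gripper_width: 0.6
grasp_force: 0.0
t: 1.35
eef_pos: [0.5454, 0.2617, 0.271]
tool_rot: [-0.0, 0.694, 0.72, -0.0]
contact_force: [-0.1, 0.4, -0.5]
gripper_width: 0.6
grasp_force: 0.0
t: 1.48
eef_pos: [0.5476, 0.2576, 0.2712]
tool_rot: [0.001, 0.697, 0.717, -0.0]
contact_force: [-0.0, 0.8, 0.5]
gripper_width: 0.605
grasp_force: 0.0
```

```bash
python3 -m creep '[[0.2,2.5,3,-35,0,0,0.01],[0.2,0,0,-35,0,0,0],[0.2,0,0,-30,0,0,0],[0.2,0,0,-16,0,0,0],[0.2,0,0,0,0,0,0]]'; python3 -m creep '[[-1,0,0,0,0,0,0],[-1,0,0,0,0,0,0],[-1,0,0,0,0,0,0],[-1,0,0,0,0,0,0],[-1,0,0,0,0,0,0]]' 100
```

```text
t: 2.1
eef_pos: [0.5463, 0.2662, 0.1544]
tool_rot: [-0.0, 0.69, 0.724, -0.001]
contact_force: [0.4, 0.3, 0.5]
gripper_width: 0.601
grasp_force: 0.0
t: 2.72
eef_pos: [0.5486, 0.2663, 0.1568]
tool_rot: [0.001, 0.69, 0.724, 0.002]
contact_force: [-0.2, -0.8, 5.6]
gripper_width: 0.101
grasp_force: 97.5
```

```bash
python3 -m creep '[[-1,0,0,8,0,0,0],[-1,0,0,12,0,0,0],[-1,0,0,14,0,0,0],[-1,0,0,14,0,0,0],[-1,0,0,4,0,0,0]]'; python3 - <<'E'
from h import *
for n in('scene','top'):
    im,d=grab(n); P=cloud(n,d)[d>0]
    q=P[np.all((P>[.63,.2,.19])&(P<[.68,.34,.25]),1)]; print(n,len(q),np.median(q,0) if len(q) else'')
a=np.load('/tmp/scene.npz')['im'][220:330,270:430]; cv2.imwrite('pics/s2.png',cv2.resize(a,None,fx=5,fy=5,interpolation=2)[...,::-1])
E
```

```text
t: 3.35
eef_pos: [0.5468, 0.2663, 0.2079]
tool_rot: [-0.0, 0.69, 0.724, 0.0]
contact_force: [0.2, 0.7, -3.1]
gripper_width: 0.102
grasp_force: 99.3
scene 430 [0.64813387 0.26810035 0.20693039]
top 195 [0.65806499 0.24099662 0.21304787]
```

View pics/s2.png

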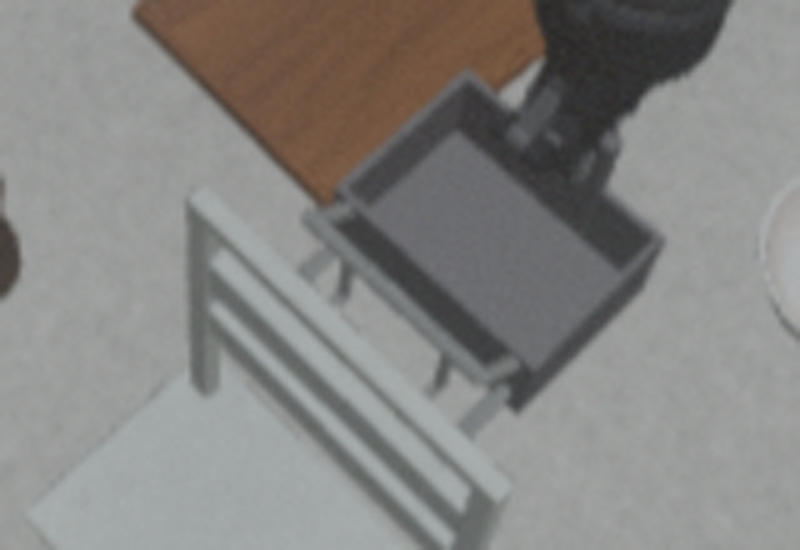

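The bar is now clear above the hooks, whose tips show below it at about (345,280) and (440,370). Checking the bar height and level.

```bash
python3 - <<'E'
from h import *
for n in('scene','top'):
    z=np.load('/tmp/%s.npz'%n); P=cloud(n,z['d'])[z['d']>0]
    for c,lo,hi in(('bar',[.64,.2,.214],[.678,.33,.26]),('floor',[.575,.23,.12],[.61,.30,.17]),('floorback',[.61,.23,.12],[.63,.30,.17])):
        q=P[np.all((P>lo)&(P<hi),1)]; print(n,c,len(q),np.median(q,0).round(4) if len(q) else'')
    q=P[np.all((P>[.565,.22,.14])&(P<[.625,.31,.165]),1)]; A=np.c_[q,np.ones(len(q))]; print(np.linalg.lstsq(A[:,[0,1,3]],q[:,2],rcond=None)[0])
E
```

```text
scene bar 202 [0.6625 0.271  0.2246]
scene floor 402 [0.5928 0.2657 0.1504]
scene floorback 28 [0.611  0.2539 0.1508]
[ 9.65043026e-03 -1.07177032e-04  1.44727523e-01]
top bar 97 [0.6633 0.2502 0.2223]
top floor 166 [0.5923 0.2516 0.1483]
top floorback 113 [0.6199 0.2552 0.1488]
[-0.0057259  -0.00767175  0.15395667]
```

```bash
python3 -m creep '[[-1,-12,0,0,0,0,0],[-1,-20,0,0,0,0,0],[-1,-24,-10,0,0,0,0],[-1,-20,-25,-10,0,0,0],[-1,-12,-35,-20,0,0,-0.01]]'; python3 -m creep '[[-1,-10,-40,-20,0,0,-0.01],[-1,-5,-40,-20,0,0,-0.01],[-1,0,-28,-20,0,0,-0.008],[-1,0,-12,-15,0,0,0],[-1,0,0,-10,0,0,0]]'; python3 -m creep '[[-1,0,0,0,0,0,0]]'; python3 - <<'E'
from h import *
for n in('scene','top'):
    im,d=grab(n); P=cloud(n,d)[d>0]
    q=P[np.all((P>[.46,.0,.025])&(P<[.515,.11,.06]),1)]
    if len(q): print(n,'floor',len(q),np.median(q,0).round(4),q.min(0),q.max(0))
    q=P[np.all((P>[.38,-.03,.07])&(P<[.54,.16,.092]),1)]; print(n,'rim',len(q),q.min(0),q.max(0))
    q=P[np.all((P>[.545,-.03,.095])&(P<[.6,.16,.13]),1)]; print(n,'bar',len(q),np.median(q,0),q.min(0),q.max(0))
im=np.load('/tmp/top.npz')['im'][110:260,230:390]; a=np.load('/tmp/scene.npz')['im'][170:320,260:420]; cv2.imwrite('pics/s3.png',cv2.resize(np.hstack([a,im]),None,fx=2.5,fy=2.5,interpolation=2)[...,::-1])
E
```

```text
t: 4.08
eef_pos: [0.4574, 0.1965, 0.1771]
tool_rot: [-0.0, 0.692, 0.721, 0.0]
contact_force: [0.1, -0.7, -2.8]
gripper_width: 0.099
grasp_force: 99.2
t: 4.7
eef_pos: [0.4429, 0.0752, 0.0916]
tool_rot: [-0.0, 0.704, 0.71, -0.001]
contact_force: [0.1, 0.4, -3.4]
gripper_width: 0.096
grasp_force: 99.2
t: 4.82
eef_pos: [0.4434, 0.0767, 0.0918]
tool_rot: [-0.0, 0.703, 0.711, -0.001]
contact_force: [0.7, -0.5, -3.1]
gripper_width: 0.101
grasp_force: 99.1
scene floor 489 [0.4835 0.0568 0.0345] [0.46011656 0.01294681 0.02964504] [0.51427441 0.10907061 0.05984831]
scene rim 390 [0.44203378 0.01081135 0.07005413] [0.53854037 0.13262133 0.09104271]
scene bar 122 [0.55976782 0.07451282 0.10805006] [0.54504225 0.02029557 0.09505892] [0.56417339 0.12643069 0.11263182]
top floor 136 [0.488  0.0289 0.0328] [0.46220271 0.01759784 0.02547566] [0.51454999 0.0400494  0.04010456]
top rim 83 [0.44535436 0.0106503  0.07030134] [0.53979323 0.04161186 0.0906501 ]
top bar 99 [0.56018991 0.07639199 0.10659865] [0.54950389 0.01916412 0.09777011] [0.56486411 0.12299448 0.11285809]
```

View pics/s3.png

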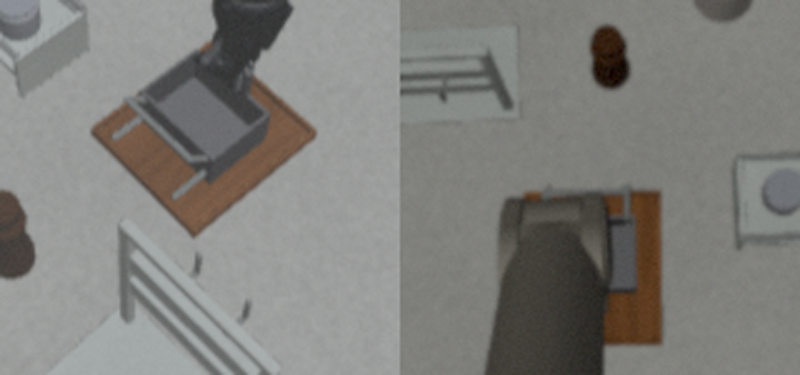

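The caddy is over the tray (scene crop, 200,120), level, with its underside about 24 mm above the tray floor.

```bash
python3 -m creep '[[-1,0,0,-8,0,0,0],[-1,0,0,-6,0,0,0],[-1,0,0,-4,0,0,0],[-1,0,0,-2,0,0,0],[-1,0,0,0,0,0,0]]'; python3 -m creep '[[-1,0,0,-1.5,0,0,0],[-1,0,0,-1,0,0,0],[-1,0,0,0,0,0,0]]'
```

```text
t: 5.55
eef_pos: [0.4441, 0.0759, 0.0722]
tool_rot: [-0.0, 0.704, 0.711, -0.0]
contact_force: [-0.3, -0.5, -3.0]
gripper_width: 0.102
grasp_force: 99.3
t: 5.92
eef_pos: [0.4442, 0.076, 0.0698]
tool_rot: [0.0, 0.704, 0.711, 0.0]
contact_force: [0.2, -0.1, -3.4]
gripper_width: 0.101
grasp_force: 99.3
```

```bash
python3 -m creep '[[-1,0,0,-1,0,0,0],[-1,0,0,-1,0,0,0],[-1,0,0,0,0,0,0]]';python3 -m creep '[[-1,0,0,-1,0,0,0],[-1,0,0,0,0,0,0]]'
```

```text
t: 6.3
eef_pos: [0.4444, 0.076, 0.0681]
tool_rot: [-0.0, 0.704, 0.711, 0.0]
contact_force: [-1.3, -0.5, 2.2]
gripper_width: 0.1
grasp_force: 100.0
t: 6.55
eef_pos: [0.4446, 0.076, 0.068]
tool_rot: [-0.0, 0.704, 0.71, 0.0]
contact_force: [-4.5, -1.3, 19.9]
gripper_width: 0.103
grasp_force: 103.1
```

```bash
python3 -m creep '[[-1,0,0,0.8,0,0,0],[-0.6,0,0,0,0,0,0],[-0.1,0,0,0,0,0,0],[-0.1,0,0,0,0,0,0],[-0.1,0,0,0,0,0,0]]';python3 -m creep '[[-0.1,0,0,15,0,0,0],[-0.1,0,0,30,0,0,0],[-0.1,0,0,45,0,0,0],[0.3,0,0,50,0,0,0],[0.5,0,0,10,0,0,0]]'; python3 - <<'E'
from h import *
for n in('scene','top'):
    im,d=grab(n); P=cloud(n,d)[d>0]
    def s(c,lo,hi):
        q=P[np.all((P>lo)&(P<hi),1)]
        if len(q): print(n,c,len(q),np.median(q,0).round(4),q.min(0).round(3),q.max(0).round(3))
    s('floor',[.46,.02,.0],[.515,.12,.03]); s('rim',[.42,-.03,.054],[.54,.16,.068]); s('tab',[.42,.02,.075],[.47,.13,.115]); s('bar',[.545,-.03,.07],[.6,.16,.1])
    s('tall',[.5,-.3,.143],[.62,-.2,.16])
print(get_obs()['eef_pos'])
E
```

```text
t: 7.18
eef_pos: [0.4443, 0.076, 0.0675]
tool_rot: [0.0, 0.704, 0.711, 0.0]
contact_force: [0.1, 0.1, 0.7]
gripper_width: 0.45
grasp_force: 0.0
t: 7.8
eef_pos: [0.4461, 0.0763, 0.2214]
tool_rot: [0.001, 0.704, 0.71, 0.003]
contact_force: [0.5, -0.3, -0.0]
gripper_width: 0.751
grasp_force: 0.0
scene floor 414 [0.4838 0.0655 0.0103] [0.46  0.02  0.005] [0.508 0.109 0.017]
scene rim 304 [0.4925 0.0755 0.0606] [0.441 0.011 0.054] [0.54  0.132 0.068]
scene tab 125 [0.4487 0.0728 0.0946] [0.44  0.047 0.075] [0.452 0.096 0.106]
scene bar 121 [0.5607 0.0766 0.0845] [0.545 0.02  0.071] [0.566 0.126 0.09 ]
scene tall 125 [ 0.5689 -0.2528  0.1508] [ 0.548 -0.275  0.144] [ 0.588 -0.235  0.155]
top floor 110 [0.4885 0.0311 0.0088] [0.462 0.021 0.002] [0.515 0.041 0.014]
top rim 64 [0.5077 0.0142 0.0596] [0.446 0.011 0.054] [0.538 0.042 0.065]
top bar 43 [0.5596 0.0259 0.0813] [0.547 0.017 0.071] [0.566 0.051 0.087]
top tall 142 [ 0.5679 -0.257   0.1487] [ 0.549 -0.275  0.143] [ 0.586 -0.237  0.156]
[0.44480422 0.07631137 0.2190132 ]
```

```bash
python3 -c "
from station import *
print(get_obs()['q'].round(2))"
```

```text
[-0.8   0.11  0.54  2.11 -0.07  0.93 -0.21]
```

```bash
python3 -m creep '[[0.6,14,-37,0,0,0,-0.175],[0.6,14,-37,0,0,0,-0.175],[0.6,14,-37,0,0,0,-0.175],[0.6,14,-37,0,0,0,-0.175],[0.6,14,-37,0,0,0,-0.175]]' 50; python3 -m creep '[[0.6,14,-37,0,0,0,-0.175],[0.6,14,-37,0,0,0,-0.175],[0.6,14,-37,0,0,0,-0.175],[0.6,11,-35,0,0,0,-0.175],[0.6,0,0,0,0,0,0]]'; python3 -m creep '[[0.6,0,0,0,0,0,0]]'
```

```text
t: 8.52
eef_pos: [0.5134, -0.1101, 0.216]
tool_rot: [-0.0, 0.939, 0.343, -0.001]
contact_force: [1.0, -0.3, -0.5]
gripper_width: 0.799
grasp_force: 0.0
t: 9.15
eef_pos: [0.5658, -0.2579, 0.2158]
tool_rot: [0.001, 1.0, 0.0, -0.002]
contact_force: [0.5, 0.2, -0.5]
gripper_width: 0.8
grasp_force: 0.0
t: 9.28
eef_pos: [0.5664, -0.2541, 0.2161]
tool_rot: [-0.0, 1.0, 0.004, -0.001]
contact_force: [0.4, -0.5, 0.1]
gripper_width: 0.798
grasp_force: 0.0
```

```bash
python3 -m creep '[[0.6,2,0,-35,0,0,0],[0.6,0,0,-35,0,0,0],[0.6,0,0,-25,0,0,0],[0.6,0,0,-14,0,0,0],[0.6,0,0,0,0,0,0]]'; python3 -m creep '[[0.3,0,0,0,0,0,0],[-1,0,0,0,0,0,0],[-1,0,0,0,0,0,0],[-1,0,0,0,0,0,0],[-1,0,0,0,0,0,0]]' 50
```

```text
t: 9.9
eef_pos: [0.5688, -0.2539, 0.1079]
tool_rot: [-0.001, 1.0, 0.004, -0.001]
contact_force: [-0.1, 0.0, -0.2]
gripper_width: 0.8
grasp_force: 0.0
t: 10.52
eef_pos: [0.57, -0.2556, 0.1102]
tool_rot: [0.0, 1.0, 0.003, 0.001]
contact_force: [-0.5, -0.2, 6.5]
gripper_width: 0.49
grasp_force: 50.1
```

```bash
python3 -m creep '[[-1,0,0,10,0,0,0],[-1,0,0,20,0,0,0],[-1,0,0,25,0,0,0],[-1,0,0,20,0,0,0],[-1,0,0,5,0,0,0]]'; python3 - <<'E'
from h import *
for n in('scene','top'):
    im,d=grab(n)
a=np.load('/tmp/scene.npz')['im'][60:260,180:400]; cv2.imwrite('pics/s4.png',cv2.resize(a,None,fx=3,fy=3,interpolation=2)[...,::-1])
E
```

```text
t: 11.15
eef_pos: [0.5699, -0.2554, 0.1906]
tool_rot: [0.0, 1.0, 0.003, 0.001]
contact_force: [-0.2, -0.6, -1.6]
gripper_width: 0.483
grasp_force: 51.1
```

View pics/s4.png

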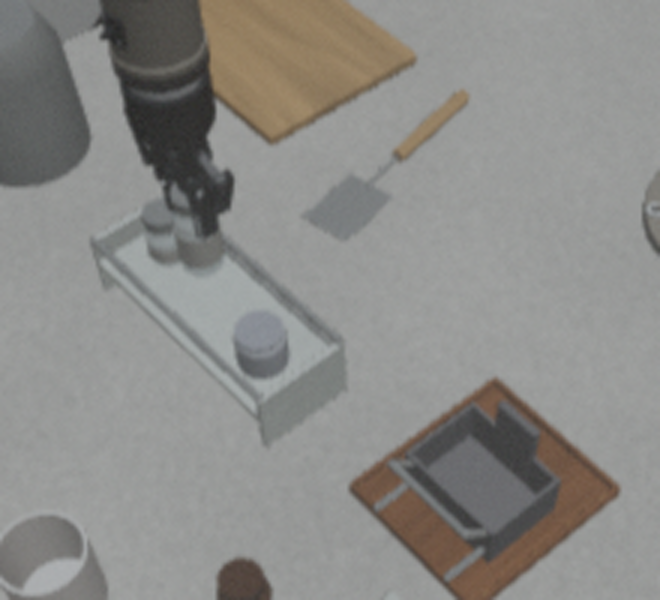

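The jar is held upright above the board at (200,250), and the caddy stands flat in the tray at (480,480).

```bash
python3 -m creep '[[-1,-15,0,5,0,0,0],[-1,-18,15,0,0,0,0],[-1,-18,30,0,0,0,0],[-1,-12,38,0,0,0,0],[-1,-8,42,0,0,0,0]]'; python3 -m creep '[[-1,-4,42,0,0,0,0],[-1,0,42,0,0,0,0],[-1,0,42,0,0,0,0],[-1,0,38,0,0,0,0],[-1,0,25,0,0,0,0]]'; python3 -m creep '[[-1,0,13,0,0,0,0],[-1,0,0,-10,0,0,0],[-1,0,0,0,0,0,0]]'; python3 - <<'E'
from h import *
for n in('scene','top'):
    im,d=grab(n); P=cloud(n,d)[d>0]
    def s(c,lo,hi):
        q=P[np.all((P>lo)&(P<hi),1)]
        if len(q): print(n,c,len(q),np.median(q,0).round(4),q.min(0).round(3),q.max(0).round(3))
    s('jar',[.44,.0,.11],[.55,.14,.16]); s('jarlow',[.44,.0,.11],[.55,.14,.135])
    s('tin',[.5,-.22,.092],[.62,-.12,.11]); s('short',[.5,-.4,.105],[.62,-.3,.125])
a=np.load('/tmp/scene.npz')['im'][130:280,260:420]; b=np.load('/tmp/top.npz')['im'][110:260,230:390]; cv2.imwrite('pics/s5.png',cv2.resize(np.hstack([a,b]),None,fx=2.5,fy=2.5,interpolation=2)[...,::-1])
E
```

```text
t: 11.88
eef_pos: [0.4959, -0.1295, 0.193]
tool_rot: [-0.0, 1.0, 0.002, -0.001]
contact_force: [0.5, 0.9, -2.0]
gripper_width: 0.483
grasp_force: 51.1
t: 12.5
eef_pos: [0.4927, 0.0604, 0.193]
tool_rot: [-0.0, 1.0, 0.004, -0.001]
contact_force: [-0.1, 0.1, -1.1]
gripper_width: 0.483
grasp_force: 51.1
t: 12.88
eef_pos: [0.4932, 0.0704, 0.1827]
tool_rot: [0.001, 1.0, 0.002, -0.001]
contact_force: [-0.1, -0.3, -0.6]
gripper_width: 0.486
grasp_force: 51.1
scene jar 107 [0.5065 0.0848 0.145 ] [0.478 0.059 0.125] [0.513 0.093 0.16 ]
scene jarlow 25 [0.5065 0.0828 0.1313] [0.485 0.063 0.125] [0.512 0.092 0.135]
scene tin 199 [ 0.5661 -0.1708  0.1002] [ 0.541 -0.197  0.092] [ 0.59  -0.145  0.105]
scene short 120 [ 0.5549 -0.3496  0.1151] [ 0.535 -0.371  0.105] [ 0.573 -0.333  0.12 ]
top jar 11 [0.4766 0.053  0.1421] [0.471 0.047 0.132] [0.489 0.066 0.155]
top jarlow 3 [0.4741 0.0571 0.1331] [0.471 0.051 0.132] [0.48  0.063 0.133]
top tin 206 [ 0.566  -0.1733  0.0983] [ 0.542 -0.198  0.092] [ 0.59  -0.149  0.106]
top short 142 [ 0.5532 -0.3549  0.1137] [ 0.535 -0.376  0.106] [ 0.575 -0.336  0.119]
```

View pics/s5.png

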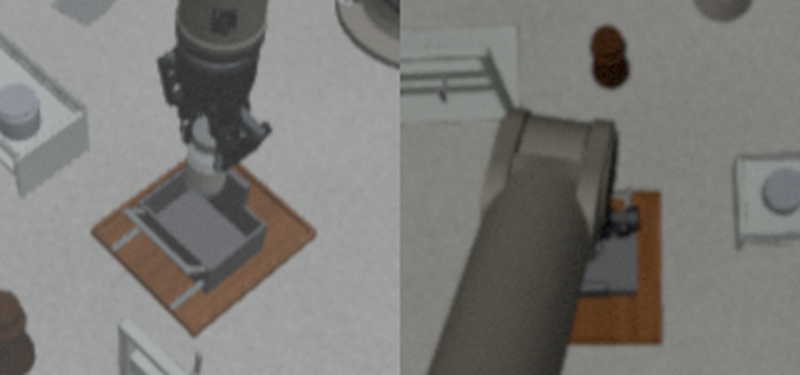

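The jar hangs upright over the middle of the caddy at (0.492, 0.070), about 112 mm above its floor.

```bash
python3 -m creep '[[-1,0,0,-25,0,0,0],[-1,0,0,-35,0,0,0],[-1,0,0,-28,0,0,0],[-1,0,0,-14,0,0,0],[-1,0,0,-4,0,0,0]]'; python3 -m creep '[[-1,0,0,-1.5,0,0,0],[-1,0,0,-1.5,0,0,0],[-1,0,0,0,0,0,0]]'
```

```text
t: 13.6
eef_pos: [0.4943, 0.0713, 0.0774]
tool_rot: [0.0, 1.0, 0.002, -0.0]
contact_force: [0.2, -0.8, -1.2]
gripper_width: 0.48
grasp_force: 51.1
t: 13.98
eef_pos: [0.4945, 0.0722, 0.0751]
tool_rot: [-0.0, 1.0, 0.003, 0.0]
contact_force: [0.4, -0.1, -1.3]
gripper_width: 0.477
grasp_force: 51.1
```

```bash
python3 -m creep '[[-1,0,0,-1,0,0,0],[-1,0,0,-1,0,0,0],[-1,0,0,0,0,0,0]]'
```

```text
t: 14.35
eef_pos: [0.4941, 0.072, 0.0726]
tool_rot: [0.0, 1.0, 0.003, -0.0]
contact_force: [-1.0, 0.7, -0.9]
gripper_width: 0.486
grasp_force: 51.1
```

```bash
python3 -m creep '[[-1,0,0,-1,0,0,0],[-1,0,0,-1,0,0,0],[-1,0,0,0,0,0,0]]'
```

```text
t: 14.72
eef_pos: [0.4941, 0.072, 0.0705]
tool_rot: [0.0, 1.0, 0.003, -0.0]
contact_force: [0.1, -0.7, -2.1]
gripper_width: 0.485
grasp_force: 51.1
```

```bash
python3 -m creep '[[-1,0,0,-0.7,0,0,0],[-1,0,0,0,0,0,0]]'
```

```text
t: 14.98
eef_pos: [0.4944, 0.072, 0.0702]
tool_rot: [-0.0, 1.0, 0.003, 0.0]
contact_force: [-0.0, -1.2, 3.4]
gripper_width: 0.484
grasp_force: 51.4
```

Contact. Releasing gently, retreating straight up, and checking.

```bash
python3 -m creep '[[-0.03,0,0,0,0,0,0],[0.1,0,0,0,0,0,0],[0.3,0,0,0,0,0,0],[0.4,0,0,0,0,0,0],[0.4,0,0,0,0,0,0]]';python3 -m creep '[[0.4,0,0,10,0,0,0],[0.4,0,0,30,0,0,0],[0.4,0,0,40,0,0,0],[0.4,0,-20,40,0,0,0],[0.4,0,-40,30,0,0,0]]';python3 -m creep '[[0.4,0,-50,0,0,0,0],[0.4,0,-50,0,0,0,0],[0.4,0,0,0,0,0,0],[0.4,0,0,0,0,0,0]]'; python3 - <<'E'
from h import *
for n in('scene','top'):
    im,d=grab(n); P=cloud(n,d)[d>0]
    def s(c,lo,hi):
        q=P[np.all((P>lo)&(P<hi),1)]
        if len(q): print(n,c,len(q),np.median(q,0).round(4),q.min(0).round(3),q.max(0).round(3))
    s('jartop',[.46,.03,.1],[.53,.11,.13]); s('tin',[.5,-.22,.092],[.62,-.12,.11]); s('short',[.5,-.4,.105],[.62,-.3,.125])
a=np.load('/tmp/scene.npz')['im'][100:280,240:460]; b=np.load('/tmp/top.npz')['im'][100:280,200:420]; cv2.imwrite('pics/s6.png',cv2.resize(np.hstack([a,b]),None,fx=1.8,fy=1.8,interpolation=2)[...,::-1])
E
```

```text
t: 15.6
eef_pos: [0.4942, 0.072, 0.0699]
tool_rot: [0.0, 1.0, 0.003, 0.0]
contact_force: [0.6, -0.0, -0.8]
gripper_width: 0.699
grasp_force: 0.0
t: 16.23
eef_pos: [0.4948, 0.0126, 0.2219]
tool_rot: [-0.0, 1.0, 0.004, 0.001]
contact_force: [0.5, 0.4, -0.0]
gripper_width: 0.694
grasp_force: 0.0
t: 16.73
eef_pos: [0.4941, -0.0877, 0.2201]
tool_rot: [-0.0, 1.0, 0.003, 0.0]
contact_force: [0.2, 0.2, -0.4]
gripper_width: 0.702
grasp_force: 0.0
scene jartop 164 [0.4938 0.0727 0.1103] [0.471 0.052 0.1  ] [0.513 0.091 0.114]
scene tin 197 [ 0.5664 -0.17    0.1002] [ 0.54  -0.198  0.092] [ 0.59  -0.147  0.105]
scene short 119 [ 0.5552 -0.3511  0.1148] [ 0.534 -0.374  0.105] [ 0.573 -0.331  0.119]
top jartop 140 [0.4927 0.0702 0.1086] [0.474 0.052 0.103] [0.512 0.089 0.117]
top tin 5 [ 0.5573 -0.1966  0.101 ] [ 0.547 -0.197  0.096] [ 0.563 -0.19   0.101]
top short 144 [ 0.5536 -0.355   0.1134] [ 0.535 -0.375  0.105] [ 0.575 -0.335  0.12 ]
```

View pics/s6.png

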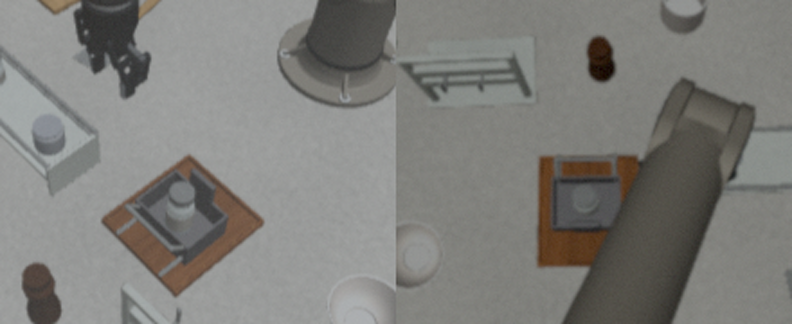

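The jar stands upright in the caddy (scene crop, 180,200), the caddy is flat on the tray, and nothing else has moved.

```bash
python3 -c "
from station import *
print(hand_in())"
```

```text
the job is handed in; nothing more can be done
None
```

I handed the job in after about 17 s of robot time: the caddy stands flat on the tray with the tall jar upright inside it. In the last pictures the short jar, the tin, the mill and the bowl were where they started.

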